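Slide the low pan home under the pantry shelf

TASK

Slide the low square aluminium pan, flat on the board and handle towards you, in between the two wooden runners under the low plywood shelf until you feel it push back the sprung stop a little; the stop's depth changes and is out of sight, so go by feel, lean on it lightly for a moment, and never ram it or force the runners. Keep the pan clear of the shelf's underside and the clamp, disturb nothing else, then let go and leave the pan in there.

Things in the scene. Friction and masses are not known exactly. Their poses are not given: they have to be found in the camera images.
- pan: low square open aluminium pan, ribbed inside, 130 (x) x 140 (y) x 32 mm high, 4 mm walls, 0.25 to 0.5 kg, on the board left or right in front of the low shelf. Origin: centre of the square's underside, z up. Its stub handle sticks out along -x, roughly towards the robot
- pan_handle (a point): middle of the pan's black stub handle, at x = -98, z = 23 mm in the pan's frame; the handle is 65 mm long (pan x from -65 to -130 mm), 16 mm wide (y), from z = 14 to 32 mm
- riser: low plywood shelf (the overhang), fixed, on two side legs: 440 mm wide (y), 200 mm deep (x), 15 mm thick, underside 48 mm and top 63 mm above the board, so 16 mm of room over the pan. Origin: on the board under the middle of its front edge; x points in under the shelf
- runners: two fixed wooden runners, a lane 146 mm wide leading in under the shelf; 16 mm high, 18 mm thick, 140 mm long, plus flared lead-ins 27 mm long in front. Origin: on the board, mid-lane, where the parallel part begins (15 mm in front of the shelf's edge); x points in along the lane, y across. Should take at most 20 N from the pan
- bumper: sprung stop at the back of the lane: a rubber-faced nose 26 mm across, on the lane's centre line 16 mm up, on a rod out of a fixed wooden block (20 x 60 x 36 mm) whose front is 180 mm along the lane from the runners' origin. The body's origin is a fixed point on the board 67.5 mm along the lane, not the nose; axes as the runners. The nose gives 1 mm per 1.5 N, 10 mm in all, and springs back
- seat_middle (a point): fixed point on the board, 67.5 mm along the lane's centre line from the runners' origin: the middle of where the seated pan's origin can be. The true seat is up to 23 mm nearer or farther, since the nose's face lies anywhere from 110 to 155 mm along the lane, differs each time and is not reported. A light lean is 5 to 12 N over the pan's drag (1 to 3 N); over 20 N is ramming
- clamp: steel bench clamp fixed on the shelf's front edge, 150 to 175 mm to the left (+y) of the shelf's middle, 20 mm wide; stands out 24 mm in front of the edge, from 36 mm to 151 mm above the board. Origin: on the board, below the edge it grips
- reamer: wooden citrus reamer, 140 mm long, 40 mm thick, lying loose on the board on the other side from the pan. Origin: under its middle, x along it
- pie_dish: round glass pie dish, 150 mm across, 34 mm high, loose on top of the low shelf. Origin: centre of its underside
- can: food can, 74 mm across, 110 mm high, loose on top of the low shelf. Origin: centre of its underside
- spinner: closed salad spinner with a crank, 244 mm across, 210 mm high, loose on the board on the left. Origin: centre of its underside
- tins: stack of three nested aluminium baking tins, 216 x 166 x 78 mm, loose on the board on the right. Origin: about the centre of its underside
There are look-alikes about, which are no part of the job. What is shaped like the pan but green or orange is not meant.

How it is judged:
By the outcome, as a careful person would: the job done as asked, in the order asked, and still so for the second after the job is handed in, with the robot touching nothing.
It also fails if it takes over 70 s, if anything falls off the work surface, if the arm or the gripper's body presses on something with over 40 N, if the wrist force passes 120 N, or if a joint passes its speed limit or range.

ROBOT

A 7-joint arm with a two-finger parallel gripper is mounted at the origin on the work surface. World frame = base frame: x ahead of the robot, y to its left, z up, the work surface at z = 0. Lengths are in m, angles in rad, forces in N, time in s.
With the tool pointing down it reaches from about 0.35 to 0.9 m from the base axis. Payload 8.1 kg.
Tool frame: the origin (TCP) lies midway between the tips of the shut fingers; the grasp point (between the pads) lies 19 mm behind it; z points along the fingers, y is the line along which they close (so a half turn about z gives the same grasp; the last joint's range is limited). The gripper opens to 92 mm and grips with 3 to 60 N. Pads are 19 mm wide; open, the fingers measure 130 mm over their backs; the gripper's body (75 mm by 190 mm) begins 47 mm behind the grasp point.
Start: joints at [-1.345, 0.434, 0.025, 1.573, -0.012, 1.134, -0.075], TCP at [0.202, 0.592, 0.227] pointing down, gripper open.
Joint ranges: [-2.62, 2.62], [-0.44, 2.09], [-1.27, 1.32], [0.08, 2.57], [-1.32, 4.46], [0.12, 2], [-2.74, 2.74]. Speed limits (rad/s): [2.22, 2.22, 3.01, 3.01, 3.14, 3.14, 3.14].

INTERFACE

Orientations are given as a rotation vector (axis times angle).
In Python, from cell import arm gives the robot as it stands.
- The arm moves only by the tool carry_out, never from a script. Its arguments are lists of equal length, an entry for each row: "claw": the finger opening in cm, from 0 to 9.18; "delta_pos": the shift along the tool's x, y, z in cm, a list of three; "angular": the turn, a rotation vector about the tool's x, y, z in rad, a list of three. In form: {"claw": [claw, ...], "delta_pos": [[dx, dy, dz], ...], "angular": [[ax, ay, az], ...]}. A call has 1 to 20 rows; each row shifts and turns the commanded pose from where the row before left it, along the tool's axes as they then stand; what a row does not reach is not made up. A row lasts 1/10 s, in which the tool goes at most 50 mm and 8.59 degrees, less where a joint would pass 70% of its speed; a pose out of reach is approached as far as the arm can. A call with a gripper value outside its range is refused whole. The fingers move at their own pace and stop on an object; "force" is the grip in N (left out, the last holds). Time passes only in rows, so rows that do not move let the fingers close. It gives the time, the measured TCP pose, the force, the opening and the grip force at its end, in the units of the state.
- arm.observe(): the state, without advancing time (a new reading comes with each control period).
- arm.get_image(name): name is "side" or "top"; returns a dict with "frame" (400x640x3 uint8, red, green, blue), "mtx" (3x3 intrinsics, pixels), "T" (4x4, takes a point from camera to world coordinates). Camera axes: x right, y down, z forward; pixel columns grow to the right and rows downward; lengths in m; the calibration is good to about 2 mm. A picture is of the moment at which its call begins. There is no depth.
- arm.sign_off(): hands the job in; it is judged then, once.
Trained networks look in a picture, given as the dict that the camera call returned (one of the last four; its "shot" number tells which), for a name from the list of things; names that differ only in an ending like _2 or _b are one class to them, and where a whole thing is asked for, a point or a joint stands for the part that bears it (a point fixed in the world has none). Each returns a list of dicts, best first, with "conf" (0 to 1); they miss things now and then, are a little off and sometimes report something else, mostly with a low value. They report only what shows in the picture. A call takes as long as a camera call. They do not tell look-alikes from the thing itself.
- arm.look_for(label, picture): "centre" ([column, row] as shares, 0 to 1, of the picture: columns of its width, rows of its height, amid what is visible of it).
- arm.trace(label, picture): "region" (400x640 bool, what is visible of it) and "centre" ([column, row] as shares, 0 to 1, of the picture: columns of its width, rows of its height, amid what is visible of it).
- arm.place_of(label, picture): "centre" ([column, row] as shares, 0 to 1, of the picture: columns of its width, rows of its height: a listed point, or the origin of a listed thing).
The state is a dict: "clock": time; "joints": joint angles; "dq": joint speeds; "joint_efforts": joint torques, N m; "position": TCP position; "ee_rot": TCP orientation; "force": force on the tool from outside, world axes, zero at the start; "ft_torque": the same for the moment, N m; "width": opening from 0.0 (shut) to 1.0 (fully open); "gripper_force": force on a finger pad.
Only numpy, scipy, OpenCV 4.12 (cv2) and the standard library are available. Lean on these libraries where they do the work, as an engineer would, in place of code of your own. Each camera call takes 0.05 s, during which the arm holds its last target. There are 200 camera calls.

## Working session

There is one attempt and no reset: what is moved stays moved. The work goes in short steps, Python scripts to look and compute and a tool call to move; the robot and the scene stay as the last step left them, time stands still between calls to the robot, and variables do not carry over. Pictures are saved under pics/ and viewed, at most 13 in all, crops included, and the job is handed in when it is done.

Besides the shell and the picture viewer there is one more tool, called after "Call:" by a JSON object that holds its "fn" and its "kwargs". carry_out: Moves the arm, as the interface text tells. Its arguments: {"type":"object","properties":{"claw":{"type":"array","items":{"type":"number"}},"delta_pos":{"type":"array","items":{"type":"array","items":{"type":"number"}}},"angular":{"type":"array","items":{"type":"array","items":{"type":"number"}}},"force":{"type":"number"}},"required":["claw","delta_pos","angular"]}

```bash
mkdir -p pics
cat > h.py <<'E'
import numpy as np,cv2
from cell import arm
from scipy.spatial.transform import Rotation as R
def ray(p,c,z):
    u=np.array([c[0]*640,c[1]*400,1.]);d=np.array(p["T"])[:3,:3]@np.linalg.inv(p["mtx"])@u;o=np.array(p["T"])[:3,3]
    return o+d*(z-o[2])/d[2]
def proj(p,X):
    T=np.linalg.inv(p["T"]);c=T[:3,:3]@np.array(X)+T[:3,3];q=np.array(p["mtx"])@c;return q[:2]/q[2]
E
python3 - <<'E'
from h import *
s=arm.observe();print(s)
for n in("top","side"):
    p=arm.get_image(n);cv2.imwrite(f"pics/{n}0.png",p["frame"][:,:,::-1])
    print(n,np.array(p["T"]).round(3).tolist())
    for l,z in(("pan",0),("pan_handle",.023),("riser",0),("runners",0),("seat_middle",0),("bumper",0),("clamp",0),("reamer",0)):
        for r in arm.place_of(l,p)[:3]:print(l,round(r["conf"],2),(np.array(r["centre"])*[640,400]).round(),ray(p,r["centre"],z).round(4))
E
```

```text
{'clock': 0.0, 'joints': array([-1.34461669,  0.43521121,  0.02496429,  1.57408181, -0.01156921,
        1.13402008, -0.07509899]), 'dq': array([ 0.00068277, -0.00061129, -0.00071067, -0.00086559, -0.00071718,
        0.00061779, -0.0018009 ]), 'joint_efforts': array([ 2.45889050e-04, -6.67853594e+01,  9.85198505e-01, -3.14456642e+01,
       -6.05883636e-02,  4.31636441e-02,  1.94032805e-04]), 'position': array([0.20169922, 0.5910188 , 0.22595812]), 'ee_rot': array([-5.14181653e-01, -3.09913501e+00,  2.47144392e-03]), 'force': array([-0.0053625 , -0.34883665, -0.14287218]), 'ft_torque': array([ 0.03773176, -0.03488894,  0.03901026]), 'gripper_force': 0.0, 'width': 0.9973410748884779}
top [[-0.007, -0.985, 0.171, 0.273], [-1.0, 0.008, 0.003, 0.004], [-0.004, -0.171, -0.985, 1.465], [0.0, 0.0, 0.0, 1.0]]
pan 0.96 [234. 311.] [0.2041 0.2709 0.    ]
pan 0.81 [261. 206.] [0.5116 0.1958 0.    ]
pan 0.73 [287. 158.] [0.6625 0.1172 0.    ]
pan_handle 0.83 [268. 237.] [0.4154 0.1713 0.023 ]
pan_handle 0.76 [230. 279.] [0.2951 0.2798 0.023 ]
pan_handle 0.71 [417. 252.] [ 0.3679 -0.2666  0.023 
[... 289 characters left out ...]
 -0.402, 0.496, -0.671], [-0.021, -0.761, -0.649, 0.944], [0.0, 0.0, 0.0, 1.0]]
pan 0.94 [270. 189.] [0.5034 0.1977 0.    ]
pan 0.66 [354. 315.] [ 0.2791 -0.3075  0.    ]
pan 0.57 [185. 231.] [0.2011 0.2619 0.    ]
pan_handle 0.89 [207. 206.] [0.3051 0.2747 0.023 ]
pan_handle 0.78 [362. 278.] [ 0.3694 -0.2656  0.023 ]
pan_handle 0.59 [253. 199.] [0.4158 0.1864 0.023 ]
riser 0.94 [357. 192.] [ 0.6698 -0.0338  0.    ]
riser 0.6 [256. 201.] [0.4327 0.1949 0.    ]
runners 0.6 [344. 157.] [0.8028 0.1181 0.    ]
bumper 0.57 [319. 177.] [0.6551 0.1113 0.    ]
clamp 0.81 [318. 181.] [0.6377 0.1021 0.    ]
clamp 0.26 [341. 156.] [0.7984 0.1278 0.    ]
reamer 0.63 [377. 237.] [ 0.5386 -0.2001  0.    ]
```

View pics/top0.png

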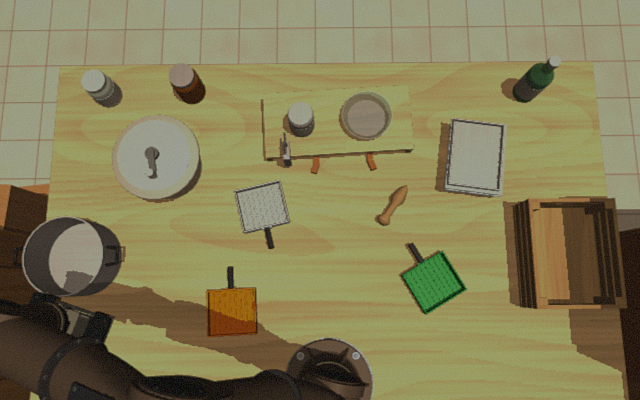

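View pics/side0.png

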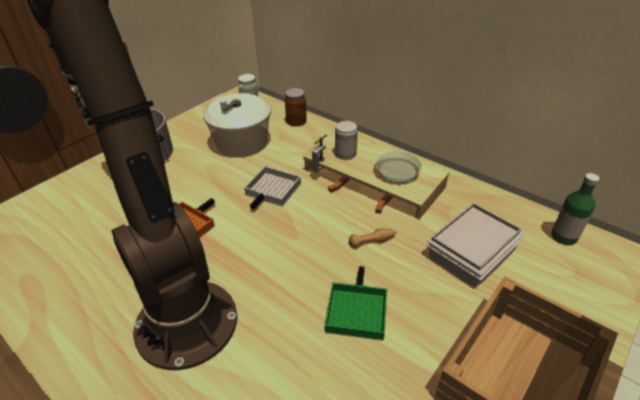

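The top picture shows the aluminium pan at about (262,207) with its handle end at (269,247). The runner lead-ins are at (316,165) and (371,161), and the shelf's front edge runs from (265,159) to (412,150), with the clamp at (286,160). The green and orange pans are look-alikes. Next I'll zoom in for precise measurement.

Run:
```python
from h import *
fr=[];ps=[]
for n in("top","side"):
    p=None
    acc=0
    for i in range(4):
        p=arm.get_image(n);acc=acc+p["frame"].astype(float)
    im=(acc/4).astype(np.uint8);np.save(n+".npy",im);np.savez(n+"c.npz",T=p["T"],mtx=p["mtx"])
    for l in("pan","runners"):
        for r in arm.trace(l,p)[:3]:
            m=r["region"].astype(np.uint8);ys,xs=np.nonzero(m)
            print(n,l,round(r["conf"],2),m.sum(),xs.min(),xs.max(),ys.min(),ys.max())
    c=im[140:255,225:425] if n=="top" else im[135:235,235:455]
    s=4 if n=="top" else 3.6
    cv2.imwrite(f"pics/{n}1.png",cv2.resize(c[:,:,::-1],None,fx=s,fy=s,interpolation=cv2.INTER_CUBIC))
```

```text
top pan 0.7 2430 207 257 267 336
top pan 0.68 4252 444 507 118 196
top pan 0.56 2418 402 466 243 313
top runners 0.63 211 312 376 153 173
top runners 0.46 6178 111 202 114 199
side pan 0.94 3089 325 386 266 340
side pan 0.65 586 180 213 200 236
side pan 0.59 1516 244 300 167 208
side runners 0.64 290 328 391 177 213
```

View pics/top1.png

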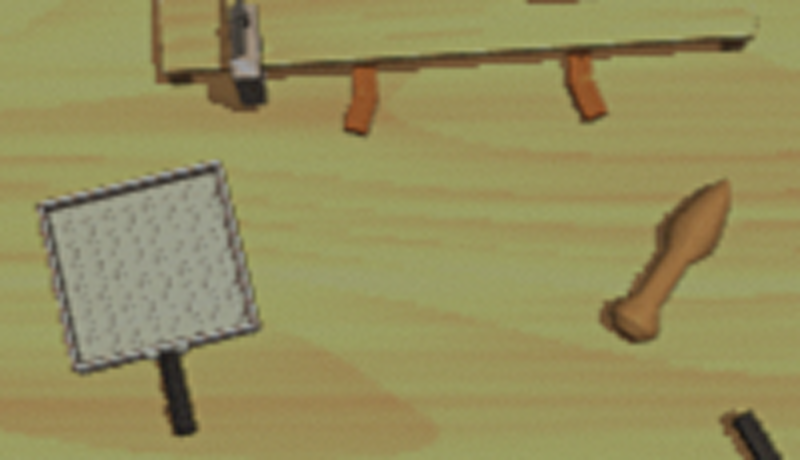

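View pics/side1.png

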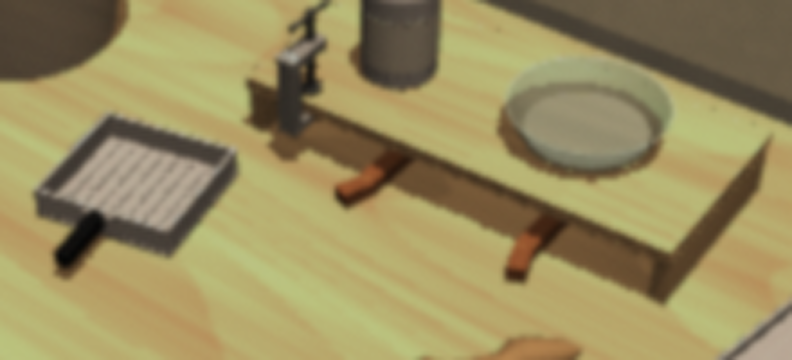

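The top crop shows the pan rim corners at crop (40,205), (218,165), (260,327) and (78,372), with the handle end at (183,433). The runner knees are near crop (377,97) and (570,88). The side crop agrees. I'll fit models of the pan and lane to both views.

```bash
cat > fit.py <<'E'
from h import *
from scipy.optimize import minimize
S=4
def box(x0,x1,y0,y1,z0,z1): return np.array([[x,y,z] for x in(x0,x1) for y in(y0,y1) for z in(z0,z1)],float)
def place(P,x,y,a):
    c,s=np.cos(a),np.sin(a);return np.c_[x+c*P[:,0]-s*P[:,1],y+s*P[:,0]+c*P[:,1],P[:,2]]
def hull(m,p,P,v):
    q=np.array([proj(p,X) for X in P]);q=(q+.5)*S-.5
    cv2.fillConvexPoly(m,cv2.convexHull((q*16).round().astype(np.int32)),v,shift=4)
def lane_mask(p,v):
    x,y,a,fl,dy=v;m=np.zeros((400*S,640*S),np.uint8)
    for s in(1,-1):
        hull(m,p,place(box(0,140,73*s,91*s,0,16)/1e3,x,y,a),1)
        f=np.array([[X,s*(Y+(k*fl*1e3)),Z] for X,k in((0,0),(-27,1)) for Y in(73,91) for Z in(0,16)])/1e3
        hull(m,p,place(f,x,y,a),1)
    hull(m,p,place(box(15,215,-220,220,48,63)/1e3+[0,dy,0],x,y,a),0)
    return m
def pan_mask(p,v):
    m=np.zeros((400*S,640*S),np.uint8)
    hull(m,p,place(box(-65,65,-70,70,0,32)/1e3,*v),1);hull(m,p,place(box(-130,-65,-8,8,14,32)/1e3,*v),1);return m
def fit(fn,obs,v0,step):
    def cost(v): return sum(1-(a&b).sum()/max(1,(a|b).sum()) for p,b in obs for a in[fn(p,v)])
    for _ in range(3):
        sim=np.array([v0]+[np.array(v0)+np.eye(len(v0))[i]*step[i] for i in range(len(v0))])
        r=minimize(cost,v0,method="Nelder-Mead",options=dict(initial_simplex=sim,maxiter=120,xatol=1e-4,fatol=1e-4));v0=r.x;step=np.array(step)/-2
    return r.x,r.fun
def up(n):
    im=np.load(n+".npy");return cv2.resize(im,None,fx=S,fy=S,interpolation=cv2.INTER_CUBIC)
E
cat > run.py <<'E'
from fit import *
rects={"top":((300,385,145,180),(228,295,175,252)),"side":((322,395,170,216),(240,304,162,213))}
L={};P={}
dbg=[]
for n in rects:
    p=dict(np.load(n+"c.npz"));u=up(n);hsv=cv2.cvtColor(u,cv2.COLOR_RGB2HSV)
    def win(m,r):
        w=np.zeros_like(m);w[r[2]*S:r[3]*S,r[0]*S:r[1]*S]=1;return m*w
    h,s,v=[hsv[:,:,i].astype(int) for i in range(3)]
    lm=win(((h<13)&(s>125)&(v>60)).astype(np.uint8),rects[n][0])
    pm=win((((s<75)|(v<70))).astype(np.uint8),rects[n][1])
    for nm,m in(("l",lm),("p",pm)):
        pass
    k,lab,st,_=cv2.connectedComponentsWithStats(pm);pm=(lab==1+st[1:,4].argmax()).astype(np.uint8)
    pm=cv2.morphologyEx(pm,cv2.MORPH_CLOSE,np.ones((9,9),np.uint8))
    L[n]=(p,lm);P[n]=(p,pm)
    r=rects[n]
    a=u.copy();a[lm>0]=(255,0,0);a[pm>0]=(0,0,255);np.save(n+"dbg.npy",a)
for key in(["top"],["side"],["top","side"]):
    lv,c=fit(lane_mask,[L[k] for k in key],[.655,-.03,.06,.012,.01],[.01,.01,.03,.004,.01]);print(key,"lane",lv.round(4),round(c,3))
    pv,c=fit(pan_mask,[P[k] for k in key],[.507,.196,.2],[.01,.01,.05]);print(key,"pan",pv.round(4),round(c,3))
out=[]
for n in rects:
    a=np.load(n+"dbg.npy")
    for m in(lane_mask(L[n][0],lv),pan_mask(P[n][0],pv)):
        cs,_=cv2.findContours(m,cv2.RETR_EXTERNAL,cv2.CHAIN_APPROX_NONE);cv2.drawContours(a,cs,-1,(255,255,0),1)
    c=a[140*S:252*S,225*S:400*S] if n=="top" else a[155*S:225*S,235*S:400*S]
    out.append(cv2.resize(c,(560,int(560*c.shape[0]/c.shape[1]))))
cv2.imwrite("pics/fit.png",np.vstack(out)[:600,:,::-1])
E
python3 run.py
```

```text
['top'] lane [ 0.6463 -0.0515  0.0648  0.0073  0.0245] 0.467
['top'] pan [0.5098 0.1918 0.232 ] 0.028
['side'] lane [ 0.6483 -0.0477  0.0885  0.0119  0.0141] 0.44
['side'] pan [0.5134 0.1944 0.2573] 0.063
['top', 'side'] lane [ 0.6471 -0.0518  0.059   0.0081  0.0329] 0.919
['top', 'side'] pan [0.5105 0.1921 0.239 ] 0.103
```

View pics/fit.png

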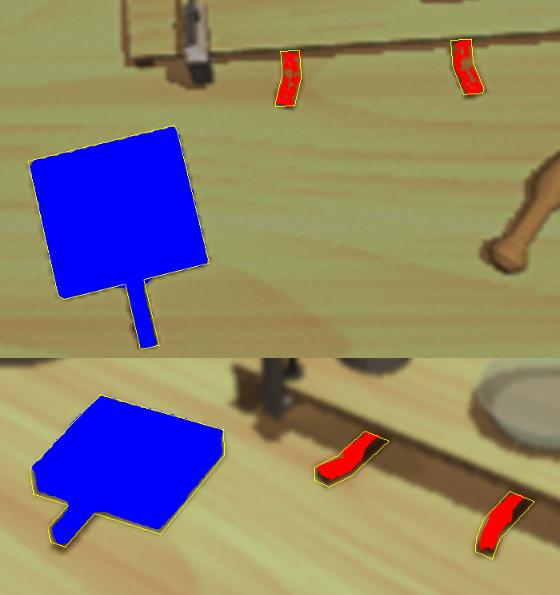

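The overlay shows the pan fit is tight in both views. The lane mask has holes and misses the shadowed ends, so I'll refine it and check the yaw against the shelf edge.

```bash
sed -i 's/lm=win(.*/lm=cv2.morphologyEx(win(((h<14)\&(s>105)\&(v>25)).astype(np.uint8),rects[n][0]),cv2.MORPH_CLOSE,np.ones((9,9),np.uint8))\n    k,lab,st,_=cv2.connectedComponentsWithStats(lm);o=np.argsort(-st[1:,4])[:2]+1;print(n,st[o].tolist());lm=np.isin(lab,o).astype(np.uint8)/' run.py
cat >> run.py <<'E'
# shelf top front edge: boundary bright top -> dark front face, in top view
p=L["top"][0];g=cv2.cvtColor(up("top"),cv2.COLOR_RGB2GRAY).astype(float);g=cv2.GaussianBlur(g,(5,5),0);pts=[]
for c in range(298,405):
    col=g[146*S:164*S,c*S];d=np.diff(col);pts.append(((c*S+.5)/S,(146*S+d.argmin()+1)/S))
pts=np.array(pts);X=np.array([ray(p,q/[640,400],.063)[:2] for q in pts])
f=np.polyfit(X[:,1],X[:,0],1)
for _ in range(4):
    r=X[:,0]-np.polyval(f,X[:,1]);k=abs(r)<max(.002,1.5*np.median(abs(r)));f=np.polyfit(X[k,1],X[k,0],1)
print("edge yaw",-np.arctan(f[0]),"x at y=-.05:",np.polyval(f,-.05),k.sum())
E
python3 run.py
```

```text
top [[1466, 610, 39, 69, 1562], [1245, 624, 32, 70, 1474]]
side [[1314, 707, 83, 59, 2012], [1504, 778, 64, 71, 1917]]
['top'] lane [ 0.6466 -0.0529  0.0556  0.0089  0.0347] 0.181
['top'] pan [0.5098 0.1918 0.232 ] 0.028
['side'] lane [ 0.6501 -0.0502  0.0695  0.0105  0.0163] 0.22
['side'] pan [0.5134 0.1944 0.2573] 0.063
['top', 'side'] lane [ 0.6482 -0.0517  0.0677  0.0086  0.0338] 0.449
['top', 'side'] pan [0.5105 0.1921 0.239 ] 0.103
edge yaw 0.05497765680770827 x at y=-.05: 0.6589745478116623 107
```

View pics/fit.png

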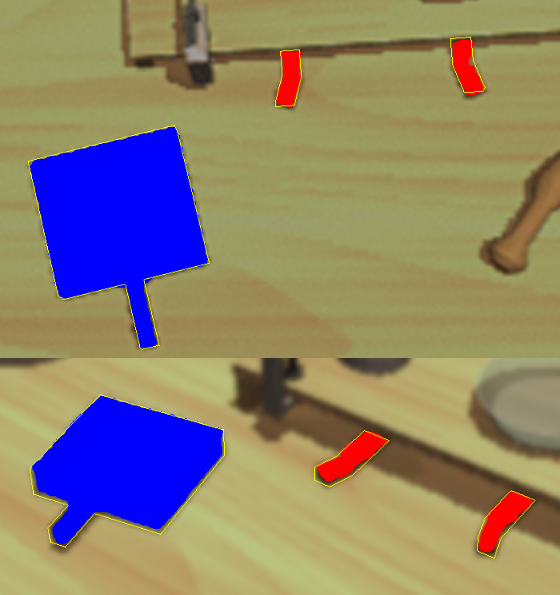

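The lane fit now hugs the runners in both views: lane origin ≈ (0.647, -0.0525), yaw ≈ 0.057. The pan is at (0.510, 0.192), yaw 0.235. Next I'll work out the approach move.

```bash
cat >> h.py <<'E'
def goto(pos,yaw):
    "tool-frame turn, then shift in cm along the turned tool axes"
    s=arm.observe();r0=R.from_rotvec(s["ee_rot"]);best=None
    for k in(0,np.pi):
        r=R.from_euler("z",yaw+k)*R.from_euler("x",np.pi)
        d=r0.inv()*r
        if best is None or d.magnitude()<best[0].magnitude():best=(d,r)
    d,r=best;print("turn",d.as_rotvec().round(4),"shift after turn cm",(100*r.inv().apply(np.array(pos)-s["position"])).round(2),"before",(100*r0.inv().apply(np.array(pos)-s["position"])).round(2))
E
python3 - <<'E'
from h import *
print(R.from_rotvec(arm.observe()["ee_rot"]).as_matrix().round(3))
goto([.397,.165,.12],.235)
E
```

```text
[[-0.946  0.323  0.   ]
 [ 0.323  0.946  0.   ]
 [ 0.     0.    -1.   ]]
turn [ 1.000e-04  0.000e+00 -5.639e-01] shift after turn cm [ -9.05 -46.03  10.67] before [-32.25 -34.07  10.67]
```

Call:
{"fn": "carry_out", "kwargs": {"claw": [9,9,9,9,9,9,9,9,9,9,9,9,9,9,9,9,9,9,9], "delta_pos": [[0,0,0],[0,0,0],[0,0,0],[0,0,0],[0,0,0],[-0.75,-3.85,0],[-0.75,-3.85,0],[-0.75,-3.85,0],[-0.75,-3.85,0],[-0.75,-3.85,0],[-0.75,-3.85,0],[-0.75,-3.85,1.8],[-0.75,-3.85,1.8],[-0.75,-3.85,1.8],[-0.75,-3.85,1.8],[-0.75,-3.85,1.8],[-0.75,-3.7,1.7],[0,0,0],[0,0,0]], "angular": [[0,0,-0.113],[0,0,-0.113],[0,0,-0.113],[0,0,-0.113],[0,0,-0.112],[0,0,0],[0,0,0],[0,0,0],[0,0,0],[0,0,0],[0,0,0],[0,0,0],[0,0,0],[0,0,0],[0,0,0],[0,0,0],[0,0,0],[0,0,0],[0,0,0]]}}

```text
clock: 3.4
position: [0.3968, 0.164, 0.1196]
ee_rot: [0.364, -3.12, 0.0]
force: [0.3, 0.1, 0.1]
width: 0.98
gripper_force: 0.0
```

Run:
```python
from h import *
s=arm.observe();print(s["clock"],s["position"],s["joints"].round(2),s["force"])
goto([.397,.165,.006],.235)
```

```text
3.4 [0.39682174 0.16397544 0.11960559] [-0.58  0.26  0.08  2.16 -0.03  0.72  1.32] [0.3218473  0.14775119 0.102905  ]
turn [-0.0001 -0.0005 -0.0024] shift after turn cm [-0.04  0.1  11.36] before [-0.05  0.1  11.36]
```

Call:
{"fn": "carry_out", "kwargs": {"claw": [9,9,9,9,9,9,9,1,1,1,1,1,1,1,1,1,1,1], "delta_pos": [[0,0.1,2.5],[0,0,2.5],[0,0,2.5],[0,0,2.0],[0,0,1.2],[0,0,0.65],[0,0,0],[0,0,0],[0,0,0],[0,0,0],[0,0,0],[0,0,0],[0,0,0],[0,0,0],[0,0,0],[0,0,0],[0,0,0],[0,0,0]], "angular": [[0,0,0],[0,0,0],[0,0,0],[0,0,0],[0,0,0],[0,0,0],[0,0,0],[0,0,0],[0,0,0],[0,0,0],[0,0,0],[0,0,0],[0,0,0],[0,0,0],[0,0,0],[0,0,0],[0,0,0],[0,0,0]], "force": 25}}

```text
clock: 5.2
position: [0.3964, 0.1657, 0.0062]
ee_rot: [0.369, -3.12, -0.0]
force: [-0.0, 0.6, -0.9]
width: 0.174
gripper_force: 25.0
```

```bash
cat > seepan.py <<'E'
from fit import *
import sys
def seepan(guess,rect,n="top",save=None):
    acc=0
    for i in range(2): p=arm.get_image(n);acc=acc+p["frame"].astype(float)
    im=(acc/2).astype(np.uint8)
    if save: 
        x0,x1,y0,y1=rect;cv2.imwrite(save,cv2.resize(im[y0:y1,x0:x1,::-1],None,fx=4,fy=4,interpolation=cv2.INTER_CUBIC))
    return p,im
E
python3 - <<'E'
from seepan import *
s=arm.observe();print(s["clock"],s["position"],R.from_rotvec(s["ee_rot"]).as_euler("ZYX"),s["force"],s["ft_torque"],s["width"],s["gripper_force"])
seepan(None,(215,385,130,260),save="pics/g1.png")
E
```

```text
5.2 [0.3963701  0.16566282 0.0062115 ] [-2.90626678e+00 -5.19247718e-05  3.14156685e+00] [-0.04583315  0.58910248 -0.90550951] [0.07866464 0.08972414 0.04385579] 0.17386091275472274 25.000406205654144
```

View pics/g1.png

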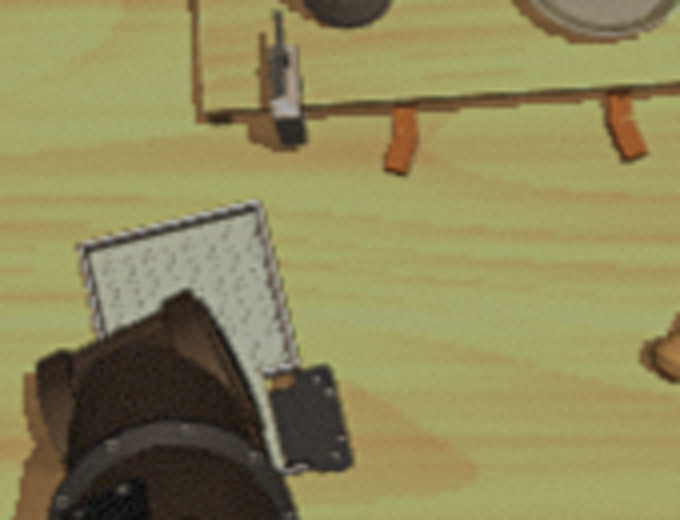

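The gripper holds the handle (16 mm opening), and the pan is still square at (262,207) in the full picture. Next I'll tighten the grip, turn to the lane's yaw and slide across to a spot in front of the lane.

Call:
{"fn": "carry_out", "kwargs": {"claw": [1,1,1,1,1,1,1,1,1,1,1,1], "delta_pos": [[0,0,0],[0,0,0],[0,0,0],[0,0,0],[0,0,0],[0,0,0],[0,0,0],[0,0,0],[0,0,0],[0,0,0],[0,0,0],[0,0,0]], "angular": [[0,0,0],[0,0,0],[0,0,0.02],[0,0,0.02],[0,0,0.02],[0,0,0.02],[0,0,0.02],[0,0,0.02],[0,0,0.02],[0,0,0.02],[0,0,0.018],[0,0,0]], "force": 55}}

```text
clock: 6.5
position: [0.3965, 0.1656, 0.0062]
ee_rot: [-0.088, 3.14, -0.0]
force: [0.9, 0.4, -0.6]
width: 0.166
gripper_force: 55.0
```

Run:
```python
from h import *
s=arm.observe();print(s["clock"],s["position"],s["force"],s["ft_torque"])
goto([.4154,-.0657,.006],.057)
```

```text
6.5 [0.39646433 0.16559488 0.00623002] [ 0.89435333  0.39266757 -0.58368578] [0.29542859 0.02338181 0.21348501]
turn [-0.      0.0001 -0.001 ] shift after turn cm [-5.70e-01 -2.32e+01  2.00e-02] before [-6.00e-01 -2.32e+01  2.00e-02]
```

Call:
{"fn": "carry_out", "kwargs": {"claw": [1,1,1,1,1,1,1,1,1,1,1,1,1,1,1,1], "delta_pos": [[0,-0.6,0],[0,-1.2,0],[-0.05,-1.8,0],[-0.05,-1.8,0],[-0.05,-1.8,0],[-0.05,-1.8,0],[-0.05,-1.8,0],[-0.05,-1.8,0],[-0.05,-1.8,0],[-0.05,-1.8,0],[-0.05,-1.8,0],[-0.05,-1.8,0],[-0.05,-1.8,0],[-0.02,-1.1,0],[0,-0.5,0],[0,0,0]], "angular": [[0,0,0],[0,0,0],[0,0,0],[0,0,0],[0,0,0],[0,0,0],[0,0,0],[0,0,0],[0,0,0],[0,0,0],[0,0,0],[0,0,0],[0,0,0],[0,0,0],[0,0,0],[0,0,0]]}}

```text
clock: 8.1
position: [0.4149, -0.0665, 0.0062]
ee_rot: [0.087, -3.14, 0.0]
force: [-0.2, -1.2, 0.4]
width: 0.17
gripper_force: 55.0
```

Run:
```python
from seepan import *
s=arm.observe();print(s["clock"],s["position"],s["force"],s["ft_torque"])
goto([.4154,-.0657,.006],.057)
p,im=seepan(None,(265,425,135,265),save="pics/g2.png");np.save("g2.npy",im)
```

```text
8.1 [ 0.41489781 -0.06654943  0.00620554] [-0.2068208  -1.18717921  0.40503009] [-0.3353529   0.21546172 -0.00225696]
turn [-0.0002 -0.0005 -0.0018] shift after turn cm [-0.05  0.08  0.02] before [-0.05  0.08  0.02]
```

View pics/g2.png

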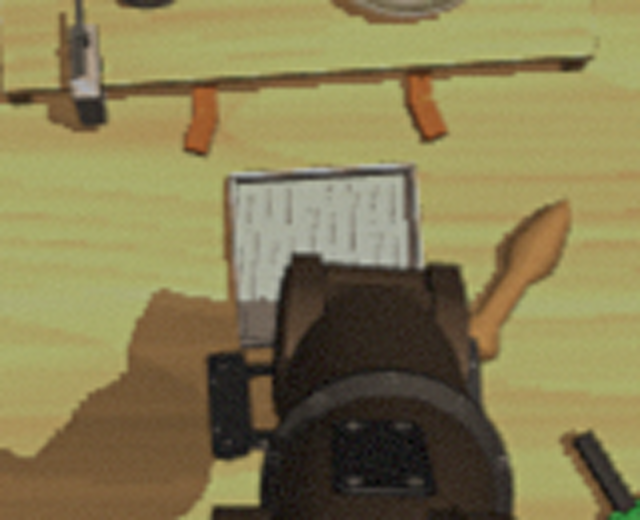

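The pan now sits in front of the lane, square to it: front rim corners at crop (232,175) and (413,167), lead-ins at (197,150) and (432,137). The reamer is clear of the fingers. I'll measure the pan's offset from the lane in this same camera before going in.

```bash
cat > m.py <<'E'
from fit import *
p=dict(np.load("topc.npz"));np.save("gg.npy",np.load("g2.npy"));u=up("gg");hsv=cv2.cvtColor(u,cv2.COLOR_RGB2HSV);h,s,v=[hsv[:,:,i].astype(int) for i in range(3)]
w=np.zeros(h.shape,np.uint8);w[172*S:196*S,315*S:378*S]=1
pm=((s<75)|(v<70)).astype(np.uint8)*w;pm=cv2.morphologyEx(pm,cv2.MORPH_CLOSE,np.ones((9,9),np.uint8))*w
pv,c=fit(lambda p,q:pan_mask(p,q)*w,[(p,pm)],[.530,-.059,.057],[.006,.006,.02]);print("pan",pv.round(4),c)
lm=((h<14)&(s>105)&(v>25)).astype(np.uint8);w2=np.zeros_like(w);w2[145*S:180*S,300*S:385*S]=1;lm=cv2.morphologyEx(lm*w2,cv2.MORPH_CLOSE,np.ones((9,9),np.uint8))
k,lab,st,_=cv2.connectedComponentsWithStats(lm);o=np.argsort(-st[1:,4])[:2]+1;lm=np.isin(lab,o).astype(np.uint8)
for a in(None,.057):
    f=(lambda p,q:lane_mask(p,q)) if a is None else (lambda p,q:lane_mask(p,[q[0],q[1],a,q[2],.02]))
    v0=[.647,-.0525,.057,.009,.02] if a is None else [.647,-.0525,.009]
    lv,c=fit(f,[(p,lm)],v0,[.005,.005,.03,.004,.01] if a is None else [.005,.005,.004]);print("lane",lv.round(4),c)
    yaw=lv[2] if a is None else a
    d=pv[:2]-lv[:2];print("pan in lane",d@[np.cos(yaw),np.sin(yaw)],d@[-np.sin(yaw),np.cos(yaw)])
# knees & mid of runners tops per blob
for k in o:
    ys,xs=np.nonzero(lab==k);print("blob",[(r/S,(xs[ys==r].min()/S).round(2),(xs[ys==r].max()/S).round(2)) for r in range(ys.min(),ys.max(),12)])
s=arm.observe();y=R.from_rotvec(s["ee_rot"]).as_euler("ZYX")[0]+np.pi;print("tcp-derived pan",s["position"][:2]+.115*np.array([np.cos(y),np.sin(y)]),y)
E
python3 m.py
```

```text
pan [ 0.5308 -0.0617  0.0548] 0.016024988117063876
lane [ 0.6465 -0.0522  0.0566  0.0083  0.0237] 0.18468223791417704
pan in lane -0.11609541620758068 -0.0029824312619184906
lane [ 0.6465 -0.0521  0.0085] 0.1841390548614883
pan in lane -0.11608824864954945 -0.002976584652117191
blob [(152.5, np.float64(369.0), np.float64(371.25)), (155.5, np.float64(366.75), np.float64(372.0)), (158.5, np.float64(366.75), np.float64(371.0)), (161.5, np.float64(367.5), np.float64(373.25)), (164.5, np.float64(368.5), np.float64(374.5)), (167.5, np.float64(370.0), np.float64(375.75))]
blob [(155.75, np.float64(318.25), np.float64(318.75)), (158.75, np.float64(313.25), np.float64(318.25)), (161.75, np.float64(313.5), np.float64(318.25)), (164.75, np.float64(313.25), np.float64(318.5)), (167.75, np.float64(312.25), np.float64(318.0)), (170.75, np.float64(311.5), np.float64(316.75))]
tcp-derived pan [ 0.52981693 -0.05941774] 0.056082699673114966
```

In the same camera, the pan is 3 mm right of the lane's centre line and its yaw matches. I'll correct that and move up to the lead-ins.

Call:
{"fn": "carry_out", "kwargs": {"claw": [1,1,1,1,1,1,1], "delta_pos": [[0,0.15,0],[0,0.15,0],[-1,0,0],[-1,0,0],[-1,0,0],[-0.8,0,0],[0,0,0]], "angular": [[0,0,0],[0,0,0],[0,0,0],[0,0,0],[0,0,0],[0,0,0],[0,0,0]]}}

```text
clock: 8.9
position: [0.4503, -0.0598, 0.0061]
ee_rot: [0.091, -3.134, -0.001]
force: [-10.4, 0.2, 11.9]
width: 0.166
gripper_force: 55.0
```

```bash
python3 - <<'E'
from seepan import *
p,im=seepan(None,(290,400,140,215),save="pics/g3.png");np.save("g2.npy",im)
s=arm.observe();print(s["force"],s["ft_torque"])
E
sed -i 's/\[172\*S:196\*S,315\*S:378\*S\]/[160*S:184*S,320*S:366*S]/;s/w2\[145\*S/w2[145*S/;s/\[.530,-.059,.057\]/[.568,-.057,.057]/' m.py
# runners don't move: measure pan only relative to lane (.6465,-.0522,.0566); include wider window where runners are excluded by hue
sed -i 's/320\*S:366\*S/315*S:376*S/;s/pm=((s<75)|(v<70))/pm=((s<75)|((v<70)\&(s<105)))/' m.py; python3 m.py
```

```text
[-9.99084606 -0.40932502 11.85451912] [-0.10888947  1.83774943 -0.01466416]
pan [ 0.566  -0.0551  0.0657] 0.014947368421052598
lane [ 0.6469 -0.0528  0.0513  0.0092  0.0278] 0.18238146551724133
pan in lane -0.08084190435202125 0.0018180964643549856
lane [ 0.6467 -0.0521  0.0089] 0.18340964179908426
pan in lane -0.08073978712676871 0.001560974350551956
blob [(152.25, np.float64(370.75), np.float64(371.25)), (155.25, np.float64(366.5), np.float64(372.0)), (158.25, np.float64(366.75), np.float64(371.0)), (161.25, np.float64(367.0), np.float64(373.0)), (164.25, np.float64(368.75), np.float64(374.5)), (167.25, np.float64(369.75), np.float64(376.0))]
blob [(155.75, np.float64(317.0), np.float64(317.25)), (158.75, np.float64(313.5), np.float64(318.25)), (161.75, np.float64(313.5), np.float64(318.25)), (164.75, np.float64(313.25), np.float64(318.75)), (167.75, np.float64(312.25), np.float64(318.0)), (170.75, np.float64(311.25), np.float64(317.25))]
tcp-derived pan [ 0.56503954 -0.05309467] 0.058229523897332935
```

View pics/g3.png

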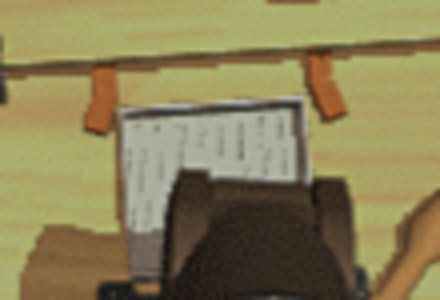

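The front rim is at crop (122,108)–(303,98), between the lead-ins and touching neither. The 10 N back and 12 N up look like the pan pressing nose-down through the stiff grip. I'll ease the grip and tilt the nose up slightly.

Call:
{"fn": "carry_out", "kwargs": {"claw": [1,1,1,1,1], "delta_pos": [[0,0,0],[0,-0.07,-0.03],[0,-0.07,0],[0,0,0],[0,0,0]], "angular": [[0,0,0],[0,0.004,0],[0,0.004,0],[0,0,0],[0,0,0]], "force": 18}}

```text
clock: 9.5
position: [0.4533, -0.0614, 0.0064]
ee_rot: [0.091, -3.132, -0.0]
force: [-1.5, 1.0, -0.3]
width: 0.173
gripper_force: 18.0
```

Run:
```python
from h import *
s=arm.observe();print(s["clock"],s["position"],s["force"],s["ft_torque"],R.from_rotvec(s["ee_rot"]).as_matrix().round(4))
```

```text
9.5 [ 0.45334023 -0.06137506  0.00642991] [-1.54534642  1.04311779 -0.32933021] [0.28439256 0.23470709 0.22331207] [[-9.983e-01 -5.800e-02 -8.000e-03]
 [-5.800e-02  9.983e-01 -2.000e-04]
 [ 8.000e-03  3.000e-04 -1.000e+00]]
```

Call:
{"fn": "carry_out", "kwargs": {"claw": [1,1,1,1,1,1], "delta_pos": [[-0.6,0,0],[-0.6,0,0],[-0.6,0,0],[-0.6,0,0],[-0.6,0,0],[0,0,0]], "angular": [[0,0,0],[0,0,0],[0,0,0],[0,0,0],[0,0,0],[0,0,0]]}}

```text
clock: 10.1
position: [0.4851, -0.0601, 0.0065]
ee_rot: [0.09, -3.135, 0.001]
force: [1.7, 1.9, -1.6]
width: 0.174
gripper_force: 18.0
```

```bash
cat > st.py <<'E'
from h import *
s=arm.observe();r=R.from_rotvec(s["ee_rot"]).as_matrix();y=np.arctan2(-r[1,0],-r[0,0]);a=.057
d=s["position"][:2]-[.6467,-.0522];c=np.array([np.cos(a),np.sin(a)]);n=np.array([-c[1],c[0]]);F=s["force"][:2]
print(s["clock"],"tcp lane mm",1e3*d@c,1e3*d@n,"z",s["position"][2]*1e3,"yaw",y,"pitch",r[0,2],"F along/across/up",F@c,F@n,s["force"][2],"M",s["ft_torque"].round(2))
E
python3 st.py
```

```text
10.1 tcp lane mm -161.79609624063582 1.2947316690420456 z 6.4515114054085085 yaw 0.05724655362028085 pitch -0.005601300978159888 F along/across/up 1.7728184338923285 1.7645072862197508 -1.5901780136793584 M [ 0.12 -0.37 -0.05]
```

Call:
{"fn": "carry_out", "kwargs": {"claw": [1,1,1,1,1,1], "delta_pos": [[-0.6,0,0],[-0.6,0,0],[-0.6,0,0],[-0.6,0,0],[-0.4,0,0],[0,0,0]], "angular": [[0,0,0],[0,0,0],[0,0,0],[0,0,0],[0,0,0],[0,0,0]]}}

```text
clock: 10.7
position: [0.5095, -0.0588, 0.0061]
ee_rot: [0.089, -3.129, 0.0]
force: [-6.7, -0.1, 9.0]
width: 0.174
gripper_force: 18.0
```

```bash
python3 st.py
```

```text
10.7 tcp lane mm -137.31054019382088 1.2461860730673988 z 6.118241449407362 yaw 0.0567786480075583 pitch -0.011283529906003231 F along/across/up -6.739705386269367 0.26923394219050845 8.97829218842392 M [-0.03  1.5  -0.02]
```

The stiff grip pitches the nose down again (drag makes it press on the board). The pan is 43 mm into the lane, so I'll let go and push the handle's end with closed fingers instead.

Call:
{"fn": "carry_out", "kwargs": {"claw": [5,5,5,5,5,5,5,5,5,0,0,0,0,0,0,0], "delta_pos": [[0,0,0],[0,0,0],[0,0,0],[0,0,0],[0.5,0,-0.1],[1,0,-0.3],[1,0,-0.3],[1,0,0],[0.8,0,0],[0,0,0],[0,0,0],[0,0,0],[0,0,0],[0,0,0],[0,0,0],[0,0,0]], "angular": [[0,0,0],[0,0,0],[0,0,0],[0,0,0],[0,-0.004,0],[0,-0.004,0],[0,0,0],[0,0,0],[0,0,0],[0,0,0],[0,0,0],[0,0,0],[0,0,0],[0,0,0],[0,0,0],[0,0,0]]}}

```text
clock: 12.3
position: [0.4682, -0.061, 0.0131]
ee_rot: [0.09, -3.14, -0.0]
force: [0.6, 1.0, 0.5]
width: 0.013
gripper_force: 0.0
```

```bash
python3 st.py
python3 - <<'E'
from seepan import *
p,im=seepan(None,(255,425,130,255),save="pics/g4.png")
p=arm.get_image("side");cv2.imwrite("pics/g4s.png",cv2.resize(p["frame"][140:260,250:450,::-1],None,fx=4,fy=4,interpolation=cv2.INTER_CUBIC))
E
```

```text
12.3 tcp lane mm -178.66270550252008 1.3798022661112705 z 13.102328640873608 yaw 0.05718014567606177 pitch -3.75587697081845e-05 F along/across/up 0.6249308623497509 1.009303877734611 0.532291662107025 M [0.04 0.05 0.03]
```

View pics/g4s.png

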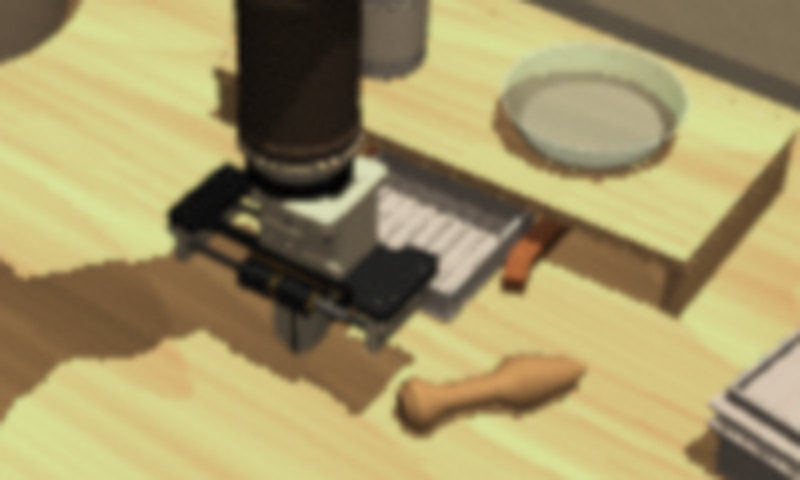

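The side picture shows the pan between the runners, with its right wall just inside the runner at (535,250). The fingers are shut behind the handle and the reamer is untouched. Next I'll push gently.

Call:
{"fn": "carry_out", "kwargs": {"claw": [0,0,0,0,0,0,0,0,0,0,0], "delta_pos": [[-0.5,0,0.1],[-0.5,0,0.1],[-0.4,0,0],[-0.4,0,0],[-0.5,0,0],[-0.5,0,0],[-0.5,0,0],[-0.5,0,0],[-0.5,0,0],[-0.5,0,0],[0,0,0]], "angular": [[0,0,0],[0,0,0],[0,0,0],[0,0,0],[0,0,0],[0,0,0],[0,0,0],[0,0,0],[0,0,0],[0,0,0],[0,0,0]]}}

```text
clock: 13.55
position: [0.5157, -0.0583, 0.0109]
ee_rot: [0.09, -3.139, -0.0]
force: [-2.2, -0.1, -2.3]
width: 0.006
gripper_force: 1.1
```

```bash
python3 st.py
```

```text
13.55 tcp lane mm -131.1197379189379 1.3689284576325909 z 10.881817241247548 yaw 0.057127324308257926 pitch -0.0014162688155698701 F along/across/up -2.191496289548876 0.015222334273718365 -2.2750006624171784 M [-0.05  0.52 -0.02]
```

Call:
{"fn": "carry_out", "kwargs": {"claw": [0,0,0,0,0,0,0], "delta_pos": [[-0.5,0,0],[-0.5,0,0],[-0.5,0,0],[-0.5,0,0],[-0.4,0,0],[-0.2,0,0],[0,0,0]], "angular": [[0,0,0],[0,0,0],[0,0,0],[0,0,0],[0,0,0],[0,0,0],[0,0,0]]}}

```text
clock: 14.25
position: [0.5428, -0.0567, 0.0112]
ee_rot: [-0.09, 3.139, 0.0]
force: [-0.1, -0.1, -0.6]
width: 0.005
gripper_force: 0.1
```

```bash
python3 st.py
```

```text
14.25 tcp lane mm -103.95729172848839 1.394203406759275 z 11.183174247892437 yaw 0.057290280351448154 pitch 0.0009998577010820507 F along/across/up -0.1324390709256439 -0.07543180439406266 -0.5651135073563096 M [-0.02  0.08 -0.05]
```

Call:
{"fn": "carry_out", "kwargs": {"claw": [0,0,0,0], "delta_pos": [[-0.2,0,0],[-0.2,0,0],[-0.1,0,0],[0,0,0]], "angular": [[0,0,0],[0,0,0],[0,0,0],[0,0,0]]}}

```text
clock: 14.65
position: [0.5471, -0.0565, 0.0111]
ee_rot: [-0.09, 3.14, 0.0]
force: [-1.5, -0.1, -0.8]
width: 0.002
gripper_force: 1.0
```

```bash
python3 st.py
```

```text
14.65 tcp lane mm -99.7221844545317 1.3359778720901552 z 11.125904959155868 yaw 0.057072480201994 pitch 6.993008092073648e-05 F along/across/up -1.5219957373651594 -0.044594963552807614 -0.8309790760151794 M [-0.04  0.43  0.  ]
```

Free sliding so far. I'll go on in 5 mm steps.

Call:
{"fn": "carry_out", "kwargs": {"claw": [0,0,0,0], "delta_pos": [[-0.2,0,0],[-0.2,0,0],[-0.1,0,0],[0,0,0]], "angular": [[0,0,0],[0,0,0],[0,0,0],[0,0,0]]}}

```text
clock: 15.05
position: [0.5527, -0.0562, 0.0112]
ee_rot: [-0.09, 3.139, 0.0]
force: [-0.7, 0.2, -1.3]
width: 0.003
gripper_force: 0.6
```

Call:
{"fn": "carry_out", "kwargs": {"claw": [0,0,0,0], "delta_pos": [[-0.2,0,0],[-0.2,0,0],[-0.1,0,0],[0,0,0]], "angular": [[0,0,0],[0,0,0],[0,0,0],[0,0,0]]}}

```text
clock: 15.45
position: [0.5557, -0.0561, 0.0111]
ee_rot: [0.089, -3.138, -0.0]
force: [-8.1, 0.1, 5.0]
width: 0.004
gripper_force: 3.7
```

Call:
{"fn": "carry_out", "kwargs": {"claw": [0,0,0], "delta_pos": [[-0.1,0,0],[0,0,0],[0,0,0]], "angular": [[0,0,0],[0,0,0],[0,0,0]]}}

```text
clock: 15.75
position: [0.5557, -0.0561, 0.011]
ee_rot: [0.089, -3.136, -0.0]
force: [-10.0, 0.0, 7.2]
width: 0.002
gripper_force: 5.0
```

```bash
python3 st.py
```

```text
15.75 tcp lane mm -91.09302389241354 1.3194348412308887 z 10.981225688857926 yaw 0.05682209734974594 pitch -0.004215703258937378 F along/across/up -9.963273943007565 0.5938795826156575 7.197111128480547 M [-0.05  2.11 -0.02]
```

Call:
{"fn": "carry_out", "kwargs": {"claw": [0,0,0], "delta_pos": [[0,0,-0.1],[0,0,-0.05],[0,0,0]], "angular": [[0,0,0],[0,0,0],[0,0,0]]}}

```text
clock: 16.05
position: [0.5574, -0.0559, 0.0124]
ee_rot: [0.09, -3.139, -0.0]
force: [-4.8, 0.4, -1.2]
width: 0.008
gripper_force: 2.4
```

```bash
python3 st.py
```

```text
16.05 tcp lane mm -89.32834367249714 1.377317293068421 z 12.402812194892743 yaw 0.05710306776963697 pitch -0.0011766767819062706 F along/across/up -4.751855441887794 0.6760667614965545 -1.238972974978699 M [0.03 1.11 0.03]
```

Call:
{"fn": "carry_out", "kwargs": {"claw": [0,0,0], "delta_pos": [[-0.1,0,-0.03],[-0.1,0,-0.03],[0,0,0]], "angular": [[0,0,0],[0,0,0],[0,0,0]]}}

```text
clock: 16.35
position: [0.559, -0.0558, 0.0128]
ee_rot: [0.09, -3.138, -0.0]
force: [-5.4, -0.6, -1.8]
width: 0.005
gripper_force: 2.9
```

```bash
python3 st.py
```

```text
16.35 tcp lane mm -87.76936354813853 1.4062019188080794 z 12.764811559847436 yaw 0.057086538461859654 pitch -0.002181537665176497 F along/across/up -5.4259418962740025 -0.30169679368286634 -1.7642759232808605 M [-0.1   1.32  0.04]
```

Call:
{"fn": "carry_out", "kwargs": {"claw": [0,0,0], "delta_pos": [[-0.1,0,-0.03],[-0.1,0,-0.03],[0,0,0]], "angular": [[0,0,0],[0,0,0],[0,0,0]]}}

```text
clock: 16.65
position: [0.5598, -0.0557, 0.013]
ee_rot: [0.089, -3.136, -0.0]
force: [-7.8, -0.2, -1.4]
width: 0.004
gripper_force: 4.2
```

```bash
python3 st.py
```

```text
16.65 tcp lane mm -86.93443639534915 1.4213973055545108 z 12.99384434161441 yaw 0.057033940379922925 pitch -0.004355612854940461 F along/across/up -7.756558609998539 0.27402079000303475 -1.354138328995875 M [-0.08  1.89  0.05]
```

Resistance now rises about 1.3 N/mm with no sideways load, so this is the sprung stop. I'll lean a little more.

Call:
{"fn": "carry_out", "kwargs": {"claw": [0,0,0], "delta_pos": [[-0.1,0,-0.03],[-0.1,0,-0.03],[0,0,0]], "angular": [[0,0,0],[0,0,0],[0,0,0]]}}

```text
clock: 16.95
position: [0.5598, -0.0557, 0.013]
ee_rot: [0.089, -3.132, -0.0]
force: [-12.3, -1.3, -1.7]
width: 0.006
gripper_force: 6.2
```

```bash
python3 st.py
```

```text
16.95 tcp lane mm -86.91163313723858 1.4365042980601261 z 13.03845031745144 yaw 0.056903094996307683 pitch -0.007935237846300874 F along/across/up -12.325326830239804 -0.5536477355021222 -1.6648406798714226 M [-0.09  2.74 -0.  ]
```

Total 12 N, less about 3 N drag, is a light lean of about 9 N. I'll hold it for a moment, then back off slowly; the spring should follow and confirm the contact.

Call:
{"fn": "carry_out", "kwargs": {"claw": [0,0,0,0,0,0,0,0,0,0], "delta_pos": [[0,0,0],[0,0,0],[0,0,0],[0,0,0],[0,0,0],[0,0,0],[0,0,0],[0,0,0],[0,0,0],[0,0,0]], "angular": [[0,0,0],[0,0,0],[0,0,0],[0,0,0],[0,0,0],[0,0,0],[0,0,0],[0,0,0],[0,0,0],[0,0,0]]}}

```text
clock: 17.95
position: [0.5598, -0.0558, 0.013]
ee_rot: [0.089, -3.132, -0.0]
force: [-12.8, -0.3, -0.9]
width: 0.004
gripper_force: 6.2
```

Call:
{"fn": "carry_out", "kwargs": {"claw": [0,0,0,0], "delta_pos": [[0.1,0,0.03],[0.1,0,0.03],[0.1,0,0.03],[0,0,0]], "angular": [[0,0,0],[0,0,0],[0,0,0],[0,0,0]]}}

```text
clock: 18.35
position: [0.5593, -0.0558, 0.0129]
ee_rot: [0.089, -3.137, -0.0]
force: [-7.3, -0.8, -1.4]
width: 0.005
gripper_force: 3.6
```

```bash
python3 st.py
```

```text
18.35 tcp lane mm -87.4263615712931 1.399780554670237 z 12.88017601381275 yaw 0.05699292479927117 pitch -0.0031687311754481566 F along/across/up -7.333451177465451 -0.33734305149396704 -1.3766034838769494 M [-0.03  1.6   0.1 ]
```

Call:
{"fn": "carry_out", "kwargs": {"claw": [0,0,0], "delta_pos": [[0.1,0,0],[0.1,0,0],[0,0,0]], "angular": [[0,0,0],[0,0,0],[0,0,0]]}}

```text
clock: 18.65
position: [0.5582, -0.0559, 0.0132]
ee_rot: [0.09, -3.139, -0.0]
force: [-4.8, -1.0, -2.3]
width: 0.003
gripper_force: 2.8
```

```bash
python3 st.py
```

```text
18.65 tcp lane mm -88.58582152779594 1.3849561393982432 z 13.166586726928765 yaw 0.057096805131621846 pitch -0.0016382924472987642 F along/across/up -4.801248211939946 -0.6910521509288374 -2.3040617991798817 M [-0.02  1.27  0.01]
```

The pan follows the tool back under a falling force, so the sprung stop is confirmed. Now I'll draw away slowly, then lift clear.

Call:
{"fn": "carry_out", "kwargs": {"claw": [0,0,0,0,0,0,0,0,0,0,0,0,0,0,0,0,0], "delta_pos": [[0.1,0,0],[0.1,0,0],[0.1,0,0],[0.1,0,0],[0.1,0,0],[0.2,0,0],[0.3,0,0],[0.5,0,0],[1,0,0],[1.5,0,-0.5],[1.5,0,-2],[1,0,-3],[0,0,-3],[0,0,-3],[0,0,-3],[0,0,-2],[0,0,0]], "angular": [[0,0,0],[0,0,0],[0,0,0],[0,0,0],[0,0,0],[0,0,0],[0,0,0],[0,0,0],[0,0,0],[0,0,0],[0,0,0],[0,0,0],[0,0,0],[0,0,0],[0,0,0],[0,0,0],[0,0,0]]}}

```text
clock: 20.35
position: [0.4951, -0.0597, 0.1811]
ee_rot: [-0.089, 3.135, -0.0]
force: [-0.7, 0.6, 0.6]
width: 0.008
gripper_force: 0.0
```

```bash
python3 st.py
python3 - <<'E'
from seepan import *
p=arm.get_image("side");a=cv2.resize(p["frame"][130:240,240:450,::-1],(560,293),interpolation=cv2.INTER_CUBIC)
p=arm.get_image("top");b=cv2.resize(p["frame"][130:240,240:450,::-1],(560,293),interpolation=cv2.INTER_CUBIC)
cv2.imwrite("pics/end.png",np.vstack([a,b]))
E
```

```text
20.35 tcp lane mm -151.78689071062567 1.133032064812054 z 181.122482425236 yaw 0.0569287714216386 pitch 0.004867125118703612 F along/across/up -0.6871045661437892 0.6206358330536441 0.6019819203179183 M [-0.01  0.05 -0.02]
```

View pics/end.png

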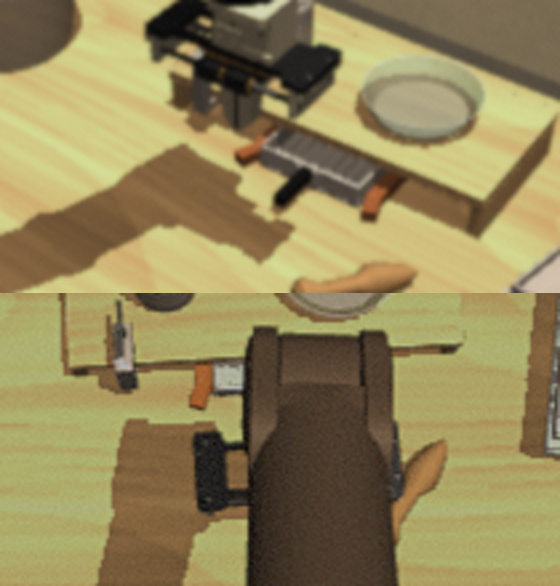

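The pan lies flat between the runners under the shelf with its handle outward at (290,188), and the tool is clear. The dish and reamer are undisturbed.

```bash
python3 -c "
from cell import arm
print(arm.sign_off())"
```

```text
the job is handed in; nothing more can be done
None
```

The pan is in the lane under the shelf: I felt it push back the sprung stop, leaned on it with about 9 N for a second, let go, and handed the job in at about 20 s; no verdict came back.

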